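# Find the fullest change tin by its weight

## Robot

A 7-joint arm with a two-finger parallel gripper is mounted at the origin on a cart in front of the work surface, level with it; the furniture and walls round the work are solid. World frame = base frame: x ahead of the robot, y to its left, z up, the work surface at z = 0. Lengths are in mm, angles in rad, forces in N, time in s.
With the tool pointing down it reaches from about 425 to 950 mm from the base axis. Payload 4.7 kg.
Tool frame: the origin (TCP) lies on the centre line of the jaws, within the pads' length; the fingertips stand 11 mm ahead of it and the grasp point (between the pads) lies 8 mm behind it; z points along the fingers, y is the line along which they close (so a half turn about z gives the same grasp; the last joint's range is limited). The gripper opens to 85 mm and grips with 20 to 120 N. Pads are 22 mm wide; open, the fingers measure 114 mm over their backs; the gripper's body (76 mm by 85 mm) begins 54 mm behind the grasp point. The pads swing forward as they close: fully open they stand 13 mm farther back than shut.
Start: joints at [-1.223, 0.469, -0.049, 1.532, 0.024, 1.141, -0.082], TCP at [248.326, 627.68, 242.335] pointing down, gripper open.
Joint ranges: [-2.59, 2.59], [-0.33, 1.99], [-1.39, 1.29], [0.1, 2.45], [-1.04, 4.18], [0.21, 1.99], [-2.66, 2.66]. Speed limits (rad/s): [2.57, 2.57, 3.14, 3.14, 3.14, 3.14, 3.14].

## Interface

Orientations are given as a 3x3 rotation matrix whose columns are the frame's x, y, z axes.
In Python, from bench import bot gives the robot as it stands.
- The arm moves only by the shell command python3 -m inch 'ROWS' [FORCE]. ROWS is JSON, one flat list of numbers, 7 for each row, row after row: the shift along the tool's x, y, z in cm, then the turn, a rotation vector about the tool's x, y, z in degrees, then the closure, from -1 (fully open) to 1 (shut), so that 0 is half open. A call has 1 to 10 rows; each row is the pose to reach, as a shift and turn from the pose commanded when the call began, along the tool's axes at that moment; what a row does not reach only later rows make up. A row lasts 1/8 s, in which the tool goes at most 62.5 mm and 10.7 degrees, less where a joint would pass 70% of its speed; a pose out of reach is approached as far as the arm can. A call with a gripper value outside its range is refused whole. The fingers move at their own pace and stop on an object; FORCE is the grip in N (left out, the last holds). Time passes only in rows, so rows that repeat a pose let the fingers close. It gives the time, the measured TCP pose, the force, the opening and the grip force at its end, in the units of the state.
- bot.state(): the state, without advancing time (a new reading comes with each control period).
- bot.read_camera(name): name is "side" or "top" or "wrist"; returns (picture, depth): 480x640x3 uint8, red, green, blue; 480x640 float32, mm along the optical axis (not along the pixel's ray), 0 where there is no reading.
- bot.camera_params(name): a dict with "fx", "fy", "cx", "cy" (pixels), "view" (4x4, takes a point from world to camera coordinates). Camera axes: x right, y up, looking along -z (the intrinsics and any distortion apply to the point x, -y, -z); pixel columns grow to the right and rows downward; lengths in mm; the calibration is good to about 2 mm. A picture is of the moment at which its call begins: read the wrist's pose just before it. camera_params takes no time and is no camera call; for the wrist camera it gives the pose at the moment of the call.
- bot.sign_off(): hands the job in; it is judged then, once.
The state is a dict: "time_s": time; "q": joint angles; "joint_vel": joint speeds; "effort": joint torques, N m; "tool_pos": TCP position; "ee_rot": TCP orientation; "wrist_force": force on the tool from outside, world axes, zero at the start; "moment": the same for the moment, N m; "finger_gap": finger opening in mm; "gripper_force": force on a finger pad.
Only numpy, scipy, OpenCV 4.12 (cv2) and the standard library are available. Lean on these libraries where they do the work, as an engineer would, in place of code of your own. Each camera call takes 0.05 s, during which the arm holds its last target. There are 200 camera calls.

## Task

Three identical closed change tins stand on cork coasters; find the heaviest by feel. From left to right as the robot sees them, lift each about 5 cm, hold it still a second, and set it down (not dropped) upright and wholly on its own coaster before taking the next. Then take the heaviest and finish while holding it upright and still, free in the air above its coaster, its bottom at least 15 cm above the worktop, the other two tins let go on their own coasters and everything else left where it was.

Things in the scene. Friction and masses are not known exactly. Their poses are not given: they have to be found in the camera images.
- tin_a_mid (a point): centre (half-way up) of one of three closed metal money tins that look alike: round, 58 mm across, 90 mm high, plain aluminium, steel push-on lid (top 16 mm, 59 mm across) with coin slot; loose, z up. Stands on a coaster, this point 51 mm above the worktop. The heaviest is 0.58 to 0.72 kg, the others under 0.39. Which tin is on which coaster changes.
- tin_b_mid (a point): centre (half-way up) of one of three closed metal money tins that look alike: round, 58 mm across, 90 mm high, plain aluminium, steel push-on lid (top 16 mm, 59 mm across) with coin slot; loose, z up. Stands on a coaster, this point 51 mm above the worktop. The heaviest is 0.58 to 0.72 kg, the others under 0.39. Which tin is on which coaster changes.
- tin_c_mid (a point): centre (half-way up) of one of three closed metal money tins that look alike: round, 58 mm across, 90 mm high, plain aluminium, steel push-on lid (top 16 mm, 59 mm across) with coin slot; loose, z up. Stands on a coaster, this point 51 mm above the worktop. The heaviest is 0.58 to 0.72 kg, the others under 0.39. Which tin is on which coaster changes.
- coaster_left: the left one (left is +y) of three round cork coasters, 100 mm across, 6 mm thick, fixed to the worktop; origin at the centre of its underside; its place changes
- coaster_middle: the middle one (left is +y) of three round cork coasters, 100 mm across, 6 mm thick, fixed to the worktop; origin at the centre of its underside; its place changes
- coaster_right: the right one (left is +y) of three round cork coasters, 100 mm across, 6 mm thick, fixed to the worktop; origin at the centre of its underside; its place changes
- tin_a: the same tin as point tin_a_mid; origin at the centre of its underside
- tin_b: the same tin as point tin_b_mid; origin at the centre of its underside
- tin_c: the same tin as point tin_c_mid; origin at the centre of its underside
- tape_measure: round grey tape measure, 54x63x24 mm; loose, to be left alone
- cotton_reel: wooden reel of cream cotton, 30 mm across, 40 mm high; loose, to be left alone
- clothes_peg: wooden clothes peg lying down, 15x72x12 mm; loose, to be left alone
- brush: wooden scrubbing brush, 61x154x46 mm; loose, to be left alone
- tape_roll: roll of masking tape lying flat, 96 mm across, 25 mm high; loose, to be left alone
There are look-alikes about, which are no part of the job. What is shaped like the tin_c but orange is not meant. Leave any pink look-alike of the tin_b alone.

How it is judged (in metres and radians):
On the way, in this order (a step that is already met when the one before it is completed fails the run):
1. the left tin is lifted at least 30 mm off its coaster while the other two stand upright on theirs (within 22 mm of centre) (height (world z) of any of tin_a_mid, tin_b_mid, tin_c_mid above 0.081 m and ((horizontal distance between tin_a_mid and coaster_middle below 0.022 m and height (world z) of tin_a_mid below 0.057 m and angle between tin_a_mid's own z axis and vertical below 0.1 rad) or (horizontal distance between tin_b_mid and coaster_middle below 0.022 m and height (world z) of tin_b_mid below 0.057 m and angle between tin_b_mid's own z axis and vertical below 0.1 rad) or (horizontal distance between tin_c_mid and coaster_middle below 0.022 m and height (world z) of tin_c_mid below 0.057 m and angle between tin_c_mid's own z axis and vertical below 0.1 rad)) and ((horizontal distance between tin_a_mid and coaster_right below 0.022 m and height (world z) of tin_a_mid below 0.057 m and angle between tin_a_mid's own z axis and vertical below 0.1 rad) or (horizontal distance between tin_b_mid and coaster_right below 0.022 m and height (world z) of tin_b_mid below 0.057 m and angle between tin_b_mid's own z axis and vertical below 0.1 rad) or (horizontal distance between tin_c_mid and coaster_right below 0.022 m and height (world z) of tin_c_mid below 0.057 m and angle between tin_c_mid's own z axis and vertical below 0.1 rad))), for 0.3 s.
2. the middle tin is lifted at least 30 mm off its coaster while the other two stand upright on theirs (within 22 mm of centre) (height (world z) of any of tin_a_mid, tin_b_mid, tin_c_mid above 0.081 m and ((horizontal distance between tin_a_mid and coaster_left below 0.022 m and height (world z) of tin_a_mid below 0.057 m and angle between tin_a_mid's own z axis and vertical below 0.1 rad) or (horizontal distance between tin_b_mid and coaster_left below 0.022 m and height (world z) of tin_b_mid below 0.057 m and angle between tin_b_mid's own z axis and vertical below 0.1 rad) or (horizontal distance between tin_c_mid and coaster_left below 0.022 m and height (world z) of tin_c_mid below 0.057 m and angle between tin_c_mid's own z axis and vertical below 0.1 rad)) and ((horizontal distance between tin_a_mid and coaster_right below 0.022 m and height (world z) of tin_a_mid below 0.057 m and angle between tin_a_mid's own z axis and vertical below 0.1 rad) or (horizontal distance between tin_b_mid and coaster_right below 0.022 m and height (world z) of tin_b_mid below 0.057 m and angle between tin_b_mid's own z axis and vertical below 0.1 rad) or (horizontal distance between tin_c_mid and coaster_right below 0.022 m and height (world z) of tin_c_mid below 0.057 m and angle between tin_c_mid's own z axis and vertical below 0.1 rad))), for 0.3 s.
3. the right tin is lifted at least 30 mm off its coaster while the other two stand upright on theirs (within 22 mm of centre) (height (world z) of any of tin_a_mid, tin_b_mid, tin_c_mid above 0.081 m and ((horizontal distance between tin_a_mid and coaster_left below 0.022 m and height (world z) of tin_a_mid below 0.057 m and angle between tin_a_mid's own z axis and vertical below 0.1 rad) or (horizontal distance between tin_b_mid and coaster_left below 0.022 m and height (world z) of tin_b_mid below 0.057 m and angle between tin_b_mid's own z axis and vertical below 0.1 rad) or (horizontal distance between tin_c_mid and coaster_left below 0.022 m and height (world z) of tin_c_mid below 0.057 m and angle between tin_c_mid's own z axis and vertical below 0.1 rad)) and ((horizontal distance between tin_a_mid and coaster_middle below 0.022 m and height (world z) of tin_a_mid below 0.057 m and angle between tin_a_mid's own z axis and vertical below 0.1 rad) or (horizontal distance between tin_b_mid and coaster_middle below 0.022 m and height (world z) of tin_b_mid below 0.057 m and angle between tin_b_mid's own z axis and vertical below 0.1 rad) or (horizontal distance between tin_c_mid and coaster_middle below 0.022 m and height (world z) of tin_c_mid below 0.057 m and angle between tin_c_mid's own z axis and vertical below 0.1 rad))), for 0.3 s.
At the end, for the whole second after the job is handed in: A tin is held by the fingers, its bottom over 150 mm above the worktop, within 0.25 rad of upright, still, within 100 mm of a coaster's axis; the others stand released and upright within 22 mm of their coasters' centres, each pressing on it with under 4.7 N; loose things moved under 30 mm (((height (world z) of tin_a_mid above 0.195 m and angle between tin_a_mid's own z axis and vertical below 0.25 rad and linear speed of tin_a below 0.03 m/s and contact force between tin_a and the fingers above 2 N and (horizontal distance between tin_a_mid and coaster_left below 0.1 m or horizontal distance between tin_a_mid and coaster_middle below 0.1 m or horizontal distance between tin_a_mid and coaster_right below 0.1 m) and ((horizontal distance between tin_b_mid and coaster_left below 0.022 m and height (world z) of tin_b_mid below 0.057 m and angle between tin_b_mid's own z axis and vertical below 0.1 rad and contact force between tin_b and coaster_left between 0.8 and 4.7 N) or (horizontal distance between tin_b_mid and coaster_middle below 0.022 m and height (world z) of tin_b_mid below 0.057 m and angle between tin_b_mid's own z axis and vertical below 0.1 rad and contact force between tin_b and coaster_middle between 0.8 and 4.7 N) or (horizontal distance between tin_b_mid and coaster_right below 0.022 m and height (world z) of tin_b_mid below 0.057 m and angle between tin_b_mid's own z axis and vertical below 0.1 rad and contact force between tin_b and coaster_right between 0.8 and 4.7 N)) and distance of each of tin_b_mid, tin_c_mid from where it was at the start of the episode below 0.05 m and linear speed of each of tin_b, tin_c below 0.02 m/s and contact force between each of tin_b, tin_c and the fingers below 0.2 N and ((horizontal distance between tin_c_mid and coaster_left below 0.022 m and height (world z) of tin_c_mid below 0.057 m and angle between tin_c_mid's own z axis and vertical below 0.1 rad and contact force between tin_c and coaster_left between 0.8 and 4.7 N) or (horizontal distance between tin_c_mid and coaster_middle below 0.022 m and height (world z) of tin_c_mid below 0.057 m and angle between tin_c_mid's own z axis and vertical below 0.1 rad and contact force between tin_c and coaster_middle between 0.8 and 4.7 N) or (horizontal distance between tin_c_mid and coaster_right below 0.022 m and height (world z) of tin_c_mid below 0.057 m and angle between tin_c_mid's own z axis and vertical below 0.1 rad and contact force between tin_c and coaster_right between 0.8 and 4.7 N))) or (height (world z) of tin_b_mid above 0.195 m and angle between tin_b_mid's own z axis and vertical below 0.25 rad and linear speed of tin_b below 0.03 m/s and contact force between tin_b and the fingers above 2 N and (horizontal distance between tin_b_mid and coaster_left below 0.1 m or horizontal distance between tin_b_mid and coaster_middle below 0.1 m or horizontal distance between tin_b_mid and coaster_right below 0.1 m) and ((horizontal distance between tin_a_mid and coaster_left below 0.022 m and height (world z) of tin_a_mid below 0.057 m and angle between tin_a_mid's own z axis and vertical below 0.1 rad and contact force between tin_a and coaster_left between 0.8 and 4.7 N) or (horizontal distance between tin_a_mid and coaster_middle below 0.022 m and height (world z) of tin_a_mid below 0.057 m and angle between tin_a_mid's own z axis and vertical below 0.1 rad and contact force between tin_a and coaster_middle between 0.8 and 4.7 N) or (horizontal distance between tin_a_mid and coaster_right below 0.022 m and height (world z) of tin_a_mid below 0.057 m and angle between tin_a_mid's own z axis and vertical below 0.1 rad and contact force between tin_a and coaster_right between 0.8 and 4.7 N)) and distance of each of tin_a_mid, tin_c_mid from where it was at the start of the episode below 0.05 m and linear speed of each of tin_a, tin_c below 0.02 m/s and contact force between each of tin_a, tin_c and the fingers below 0.2 N and ((horizontal distance between tin_c_mid and coaster_left below 0.022 m and height (world z) of tin_c_mid below 0.057 m and angle between tin_c_mid's own z axis and vertical below 0.1 rad and contact force between tin_c and coaster_left between 0.8 and 4.7 N) or (horizontal distance between tin_c_mid and coaster_middle below 0.022 m and height (world z) of tin_c_mid below 0.057 m and angle between tin_c_mid's own z axis and vertical below 0.1 rad and contact force between tin_c and coaster_middle between 0.8 and 4.7 N) or (horizontal distance between tin_c_mid and coaster_right below 0.022 m and height (world z) of tin_c_mid below 0.057 m and angle between tin_c_mid's own z axis and vertical below 0.1 rad and contact force between tin_c and coaster_right between 0.8 and 4.7 N))) or (height (world z) of tin_c_mid above 0.195 m and angle between tin_c_mid's own z axis and vertical below 0.25 rad and linear speed of tin_c below 0.03 m/s and contact force between tin_c and the fingers above 2 N and (horizontal distance between tin_c_mid and coaster_left below 0.1 m or horizontal distance between tin_c_mid and coaster_middle below 0.1 m or horizontal distance between tin_c_mid and coaster_right below 0.1 m) and ((horizontal distance between tin_a_mid and coaster_left below 0.022 m and height (world z) of tin_a_mid below 0.057 m and angle between tin_a_mid's own z axis and vertical below 0.1 rad and contact force between tin_a and coaster_left between 0.8 and 4.7 N) or (horizontal distance between tin_a_mid and coaster_middle below 0.022 m and height (world z) of tin_a_mid below 0.057 m and angle between tin_a_mid's own z axis and vertical below 0.1 rad and contact force between tin_a and coaster_middle between 0.8 and 4.7 N) or (horizontal distance between tin_a_mid and coaster_right below 0.022 m and height (world z) of tin_a_mid below 0.057 m and angle between tin_a_mid's own z axis and vertical below 0.1 rad and contact force between tin_a and coaster_right between 0.8 and 4.7 N)) and distance of each of tin_a_mid, tin_b_mid from where it was at the start of the episode below 0.05 m and linear speed of each of tin_a, tin_b below 0.02 m/s and contact force between each of tin_a, tin_b and the fingers below 0.2 N and ((horizontal distance between tin_b_mid and coaster_left below 0.022 m and height (world z) of tin_b_mid below 0.057 m and angle between tin_b_mid's own z axis and vertical below 0.1 rad and contact force between tin_b and coaster_left between 0.8 and 4.7 N) or (horizontal distance between tin_b_mid and coaster_middle below 0.022 m and height (world z) of tin_b_mid below 0.057 m and angle between tin_b_mid's own z axis and vertical below 0.1 rad and contact force between tin_b and coaster_middle between 0.8 and 4.7 N) or (horizontal distance between tin_b_mid and coaster_right below 0.022 m and height (world z) of tin_b_mid below 0.057 m and angle between tin_b_mid's own z axis and vertical below 0.1 rad and contact force between tin_b and coaster_right between 0.8 and 4.7 N)))) and distance of each of tape_measure, cotton_reel, clothes_peg, brush, tape_roll from where it was at the start of the episode below 0.03 m); the arm keeps its last pose, push and grip.
It fails at once if a tin is in the air, more than 20 mm above its coaster, with no finger on it (dropped) ((height (world z) of tin_a_mid above 0.071 m and contact force between tin_a and the fingers below 0.05 N) or (height (world z) of tin_b_mid above 0.071 m and contact force between tin_b and the fingers below 0.05 N) or (height (world z) of tin_c_mid above 0.071 m and contact force between tin_c and the fingers below 0.05 N)).
It fails at once if a tin is tipped more than 0.6 rad (angle between any of tin_a_mid, tin_b_mid, tin_c_mid's own z axis and vertical above 0.6 rad).
It fails at once if a loose bystander is moved more than 30 mm (distance of any of tape_measure, cotton_reel, clothes_peg, brush, tape_roll from where it was at the start of the episode above 0.03 m).
It also fails if it takes over 72 s, if anything falls off the work surface, if the arm or the gripper's body presses on something with over 40 N, if the wrist force passes 120 N, or if a joint passes its speed limit or range.

## Working session

There is one attempt and no reset: what is moved stays moved. The work goes in short steps, Python scripts to look and compute and a shell command to move; the robot and the scene stay as the last step left them, time stands still between calls to the robot, and variables do not carry over. Pictures are saved under pics/ and viewed, at most 10 in all, crops included, and the job is handed in when it is done.

```bash
ls; mkdir -p pics; python3 - <<'E'
from bench import bot
import cv2,numpy as np
s=bot.state();print(s)
for n in("top","side"):
    p,d=bot.read_camera(n);cv2.imwrite(f"pics/{n}0.png",p[:,:,::-1]);np.save(f"{n}0.npy",d)
    print(n,bot.camera_params(n))
E
```

```text
pics
{'time_s': 0.0, 'q': array([-1.22289491,  0.4694475 , -0.04860801,  1.53367364,  0.02412193,
        1.14099151, -0.08229369]), 'joint_vel': array([ 0.00038045, -0.0018803 , -0.00139493,  0.00060074, -0.00127348,
        0.00185131, -0.0004674 ]), 'effort': array([-2.20792494e-04, -5.10288441e+01, -4.70969779e-02, -2.37713903e+01,
        1.06613294e-02,  7.36040762e-03,  7.58065056e-06]), 'tool_pos': array([248.14903254, 627.13866735, 241.26594649]), 'ee_rot': array([[-9.29867784e-01,  3.67893333e-01, -6.32399599e-04],
       [ 3.67893867e-01,  9.29865993e-01, -1.82709482e-03],
       [-8.41291232e-05, -1.93161255e-03, -9.99998131e-01]]), 'wrist_force': array([-0.60402433, -0.53914987, -0.00148548]), 'moment': array([-0.007956  , -0.03361088, -0.00868519]), 'gripper_force': 0.0, 'finger_gap': 85.35218466204239}
top {'fx': 501.82371126165214, 'fy': 501.82371126165214, 'cx': 319.92834173355936, 'cy': 236.72864332231708, 'view': array([[-1.71551870e-02, -9.99522781e-01,  2.56887017e-02,
        -1.62827152e+00],
       [ 9.96667576e-01, -1.50457130e-02,  8.01708747e-02,
        -5.14748695e+02],
       [-7.97461108e-02,  2.69784424e-02,  9.96450060e-01,
        -1.13702751e+03],
       [ 0.00000000e+00,  0.00000000e+00,  0.00000000e+00,
         1.00000000e+00]])}
side {'fx': 493.49120538347233, 'fy': 493.49120538347233, 'cx': 309.8742036979414, 'cy': 246.9911400901475, 'view': array([[-4.05244985e-02, -9.99123749e-01,  1.04641940e-02,
         3.58383368e+01],
       [ 8.60499158e-01, -2.95751998e-02,  5.08592672e-01,
        -4.70511365e+02],
       [-5.07837537e-01,  2.96148931e-02,  8.60943665e-01,
        -6.74037082e+02],
       [ 0.00000000e+00,  0.00000000e+00,  0.00000000e+00,
         1.00000000e+00]])}
```

View pics/top0.png

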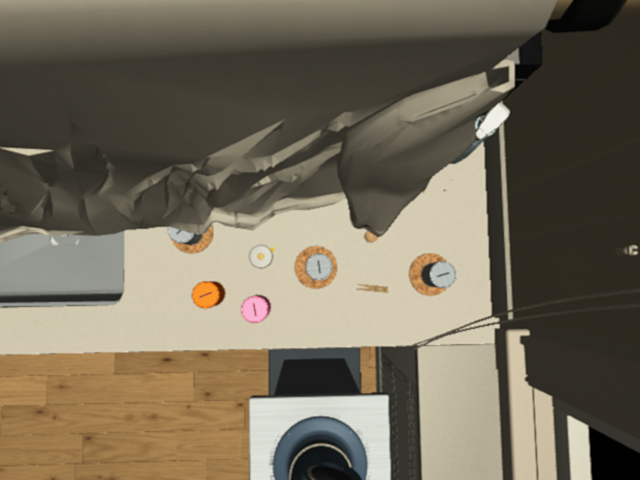

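View pics/side0.png

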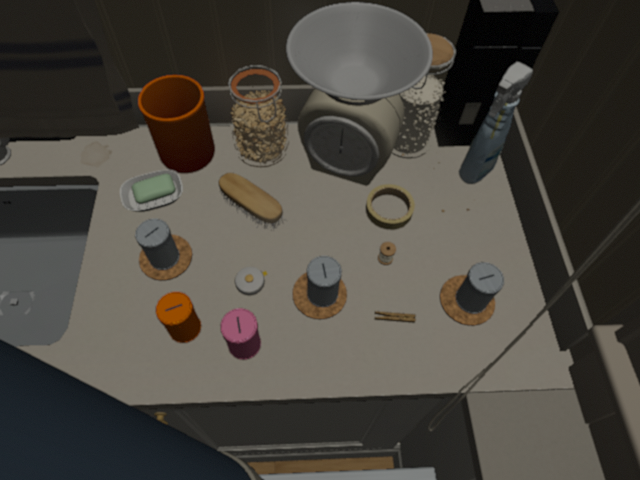

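The side view shows three grey tins on coasters: left lid at (155,231), middle (323,267), right (485,276). The orange (177,304) and pink (240,327) tins aren't on coasters and are the look-alikes. Next I measure the grey lids and the coasters.

```bash
cat > h.py <<'E'
import numpy as np,cv2
from bench import bot
def pts(d,c):
    v,u=np.mgrid[:480,:640]
    P=np.stack([(u-c['cx'])/c['fx']*d,-(v-c['cy'])/c['fy']*d,-d],-1)
    V=c['view'];return (P-V[:3,3])@V[:3,:3]
def blobs(m,P,amin):
    n,l,s,ce=cv2.connectedComponentsWithStats(m.astype(np.uint8))
    for i in range(1,n):
        if s[i,4]<amin: continue
        q=P[l==i].astype(np.float32)
        (x,y),r=cv2.minEnclosingCircle(q[:,:2].copy())
        print(' px',ce[i].round(),'n',s[i,4],'circ %.1f %.1f r %.1f'%(x,y,r),'med',np.median(q,0).round(1))
E
python3 - <<'E'
from h import *
for n in("top","side"):
    d=np.load(n+"0.npy");im=cv2.imread(f"pics/{n}0.png");P=pts(d,bot.camera_params(n));z=P[...,2]
    hsv=cv2.cvtColor(im,cv2.COLOR_BGR2HSV)
    print(n,"tops");blobs((abs(z-96)<5)&(d>0)&(P[...,0]>300)&(P[...,0]<800),P,150)
    cork=(hsv[...,0]<20)&(hsv[...,1]>90)&(abs(z-6)<6)&(d>0)
    print("cork");blobs(cork,P,150)
E
python3 -c "
import cv2
i=cv2.imread('pics/side0.png')[180:380,100:540]
cv2.imwrite('pics/crop.png',cv2.resize(i,(792,360)))"
```

```text
top tops
 px [504. 216.] n 911 circ 551.6 -407.1 r 196.2 med [ 549.7 -409.7   98.7]
 px [179. 235.] n 262 circ 526.3 290.5 r 28.0 med [517.  294.4  95.5]
 px [318. 266.] n 559 circ 445.5 -3.1 r 29.2 med [445.5  -2.8  95.6]
 px [442. 274.] n 578 circ 423.7 -270.1 r 29.5 med [ 423.9 -269.7   95.3]
cork
 px [197. 243.] n 389 circ 524.7 286.1 r 48.5 med [502.9 270.4   6.7]
 px [313. 267.] n 803 circ 445.5 0.9 r 49.4 med [443.8  12.3   6.5]
 px [424. 274.] n 707 circ 424.9 -265.4 r 49.6 med [ 425.3 -246.4    6.5]
side tops
 px [544. 200.] n 1084 circ 604.8 -407.0 r 187.8 med [ 567.5 -407.8   99.1]
 px [182. 138.] n 215 circ 780.7 266.0 r 58.9 med [740.2 253.3  96.2]
 px [261. 131.] n 185 circ 775.0 108.6 r 49.6 med [757.7 102.7  95.9]
 px [ 62. 133.] n 460 circ 767.2 480.7 r 131.4 med [765.3 491.9  96.3]
 px [342. 152.] n 310 circ 713.7 -55.0 r 89.5 med [698.  -55.1  96.3]
 px [152. 232.] n 799 circ 531.1 289.5 r 29.7 med [529.8 288.9  95.5]
 px [323. 271.] n 876 circ 445.7 -3.2 r 29.8 med [444.8  -3.6  95.5]
 px [485. 277.] n 906 circ 424.2 -270.4 r 29.7 med [ 422.7 -270.4   95.4]
 px [580. 305.] n 391 circ 369.3 -413.1 r 46.6 med [ 365.4 -408.6   99. ]
cork
 px [169. 262.] n 916 circ 533.0 287.7 r 49.2 med [514.6 270.    6.5]
 px [316. 300.] n 1034 circ 445.8 0.9 r 48.9 med [427.5  16.    6.6]
 px [462. 304.] n 1094 circ 425.0 -265.2 r 49.7 med [ 408.4 -247.1    6.7]
 px [396. 317.] n 196 circ 395.1 -130.6 r 34.0 med [ 393.8 -132.5    9.9]
```

View pics/crop.png

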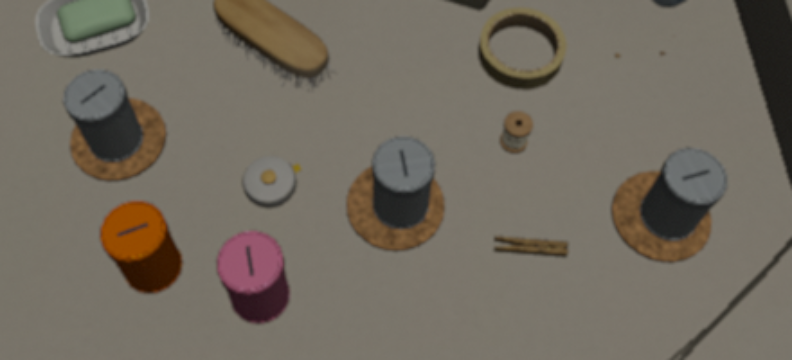

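The crop confirms it: the three aluminium tins stand on cork, and the orange and pink ones stand clear of it. Measured positions:

| | Tin (x, y) mm | Coaster (x, y) mm |
|---|---|---|
| Left | (531, 289) | (532, 288) |
| Middle | (445.5, -3) | (445.5, 1) |
| Right | (424, -270) | (425, -265) |

Lid heights (95.5) and radii (29.5) match the sizes given.

```bash
cat >> h.py <<'E'
def go(*t):
    s=bot.state();R=s['ee_rot'];p=s['tool_pos']
    print('t',round(s['time_s'],2),'p',p.round(1),'gap',round(s['finger_gap'],1),'F',s['wrist_force'].round(2),'tilt',R[:,2].round(3))
    for x in t: print(x,'shift cm',((np.array(x)-p)@R/10).round(2))
E
python3 -c "
from h import *
go((531,289,160),(531,289,50))"
```

```text
t 0.1 p [248.1 627.2 241.3] gap 85.2 F [-0.08  0.29 -0.1 ] tilt [-0.001 -0.002 -1.   ]
(531, 289, 160) shift cm [-38.75 -21.03   8.17]
(531, 289, 50) shift cm [-38.75 -21.01  19.17]
```

```bash
python3 -m inch '[-4,-2.2,0.5,0,0,0,-1,-9,-4.9,1.5,0,0,0,-1,-14,-7.6,2.5,0,0,0,-1,-19,-10.3,3.5,0,0,0,-1,-24,-13,4.5,0,0,0,-1,-29,-15.7,5.5,0,0,0,-1,-34,-18.4,7,0,0,0,-1,-37.5,-20.3,8,0,0,0,-1,-38.75,-21,8.2,0,0,0,-1,-38.75,-21,8.2,0,0,0,-1]' 60
python3 - <<'E'
from h import *
go((531,289,50))
c=bot.camera_params("wrist");p,d=bot.read_camera("wrist");cv2.imwrite("pics/w0.png",p[:,:,::-1])
P=pts(d,c);blobs((abs(P[...,2]-96)<6)&(d>0),P,300)
E
```

```text
time_s: 1.35
tool_pos: [531.4, 289.7, 160.1]
ee_rot: [[-0.929, 0.369, -0.001], [0.369, 0.929, 0.0], [0.001, -0.0, -1.0]]
wrist_force: [-0.5, 0.6, 0.1]
finger_gap: 85.5
gripper_force: 0.0
t 1.35 p [531.4 289.7 160.1] gap 85.5 F [-0.48  0.62  0.11] tilt [-0.001  0.    -1.   ]
(531, 289, 50) shift cm [-0.   -0.08 11.01]
 px [321. 259.] n 9428 circ 530.4 290.6 r 29.7 med [528.7 291.1  94.2]
```

View pics/w0.png

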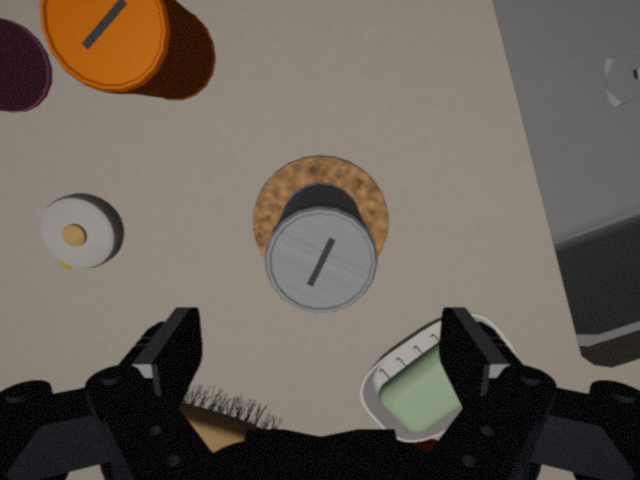

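The wrist view shows the grey tin centred at (321,259) and nothing near the finger paths: the dish and brush are at least 70 mm away and the orange tin is at upper left. I descend and grip.

```bash
python3 -m inch '[0.1,0,3,0,0,0,-1,0.1,0,6,0,0,0,-1,0.1,0,8.5,0,0,0,-1,0.1,0,10.2,0,0,0,-1,0.1,0,11,0,0,0,-1,0.1,0,11,0,0,0,-1,0.1,0,11,0,0,0,1,0.1,0,11,0,0,0,1,0.1,0,11,0,0,0,1,0.1,0,11,0,0,0,1]' 60
python3 -m inch '[0,0,0,0,0,0,1,0,0,0,0,0,0,1,0,0,0,0,0,0,1,0,0,0,0,0,0,1]' 60
```

```text
time_s: 2.65
tool_pos: [531.2, 290.2, 51.6]
ee_rot: [[-0.93, 0.368, 0.002], [0.368, 0.93, 0.001], [-0.001, 0.001, -1.0]]
wrist_force: [-0.6, -1.0, 7.1]
finger_gap: 57.2
gripper_force: 58.4
time_s: 3.15
tool_pos: [531.1, 290.3, 51.5]
ee_rot: [[-0.93, 0.368, 0.001], [0.368, 0.93, 0.001], [-0.001, 0.001, -1.0]]
wrist_force: [-1.2, -1.0, 6.2]
finger_gap: 57.1
gripper_force: 58.0
```

```bash
python3 -m inch '[0,0,-0.5,0,0,0,1,0,0,-1.5,0,0,0,1,0,0,-2.8,0,0,0,1,0,0,-4,0,0,0,1,0,0,-4.8,0,0,0,1,0,0,-5,0,0,0,1,0,0,-5,0,0,0,1,0,0,-5,0,0,0,1,0,0,-5,0,0,0,1,0,0,-5,0,0,0,1]' 60
python3 -m inch '[0,0,0,0,0,0,1,0,0,0,0,0,0,1,0,0,0,0,0,0,1,0,0,0,0,0,0,1]' 60
python3 -m inch '[0,0,0,0,0,0,1,0,0,0,0,0,0,1]' 60
```

```text
time_s: 4.4
tool_pos: [530.3, 290.1, 100.0]
ee_rot: [[-0.93, 0.368, -0.0], [0.368, 0.93, -0.0], [0.0, -0.0, -1.0]]
wrist_force: [-0.1, -0.0, -1.3]
finger_gap: 56.9
gripper_force: 57.7
time_s: 4.9
tool_pos: [530.5, 290.2, 100.3]
ee_rot: [[-0.93, 0.368, 0.0], [0.368, 0.93, 0.0], [0.0, 0.0, -1.0]]
wrist_force: [0.0, -0.1, -2.1]
finger_gap: 56.7
gripper_force: 57.7
time_s: 5.15
tool_pos: [530.4, 290.2, 100.3]
ee_rot: [[-0.93, 0.368, -0.0], [0.368, 0.93, 0.0], [0.0, 0.0, -1.0]]
wrist_force: [-0.2, 0.5, -2.6]
finger_gap: 57.3
gripper_force: 57.7
```

Left tin weighs about 2.3 N, so it is light. I set it down.

```bash
python3 -m inch '[0,0,0.8,0,0,0,1,0,0,2,0,0,0,1,0,0,3.2,0,0,0,1,0,0,4,0,0,0,1,0,0,4.5,0,0,0,1,0,0,4.7,0,0,0,1,0,0,4.85,0,0,0,1,0,0,4.95,0,0,0,1,0,0,4.95,0,0,0,1,0,0,4.95,0,0,0,1]' 60
```

```text
time_s: 6.4
tool_pos: [530.6, 290.3, 51.6]
ee_rot: [[-0.93, 0.368, 0.001], [0.368, 0.93, 0.0], [-0.0, 0.001, -1.0]]
wrist_force: [-1.9, -1.1, 6.8]
finger_gap: 56.9
gripper_force: 58.3
```

Tin is on the coaster, with the contact force back at about 7 N. I open, rise to clear, and check the placing from the side.

```bash
python3 -m inch '[0,0,0,0,0,0,-1,0,0,0,0,0,0,-1,0,0,0,0,0,0,-1,0,0,0,0,0,0,-1,0,0,-1.5,0,0,0,-1,0,0,-4,0,0,0,-1,0,0,-7,0,0,0,-1,0,0,-10,0,0,0,-1,0,0,-11,0,0,0,-1,0,0,-11,0,0,0,-1]' 60
python3 - <<'E'
from h import *
go((445.5,-3.2,160))
c=bot.camera_params("wrist");p,d=bot.read_camera("wrist")
P=pts(d,c);blobs((abs(P[...,2]-96)<6)&(d>0),P,300)
E
```

```text
time_s: 7.65
tool_pos: [530.6, 290.3, 161.5]
ee_rot: [[-0.93, 0.368, 0.001], [0.368, 0.93, 0.001], [-0.001, 0.001, -1.0]]
wrist_force: [0.0, 0.3, -0.4]
finger_gap: 85.6
gripper_force: 0.0
t 7.65 p [530.6 290.3 161.5] gap 85.6 F [ 0.03  0.32 -0.39] tilt [ 0.001  0.001 -1.   ]
(445.5, -3.2, 160) shift cm [ -2.88 -30.43   0.11]
 px [320. 259.] n 9291 circ 529.9 290.3 r 29.6 med [528.4 291.1  94.2]
```

Left tin is back at (530,290), 3 mm from its coaster's centre and level. On to the middle one.

```bash
python3 -m inch '[-0.2,-2.5,0,0,0,0,-1,-0.7,-7.5,0,0,0,0,-1,-1.2,-12.5,0,0,0,0,-1,-1.7,-17.5,0,0,0,0,-1,-2.1,-22.5,0,0,0,0,-1,-2.6,-27.5,0,0,0,0,-1,-2.9,-30.1,0.1,0,0,0,-1,-2.9,-30.4,0.1,0,0,0,-1,-2.9,-30.4,0.1,0,0,0,-1]' 60
python3 - <<'E'
from h import *
c=bot.camera_params("wrist");p,d=bot.read_camera("wrist")
P=pts(d,c);blobs((abs(P[...,2]-96)<6)&(d>0),P,300)
go((445.5,-3.2,50))
E
```

```text
time_s: 8.82
tool_pos: [445.5, -2.3, 159.2]
ee_rot: [[-0.93, 0.367, -0.001], [0.367, 0.93, 0.0], [0.001, -0.0, -1.0]]
wrist_force: [0.1, 0.7, -0.2]
finger_gap: 85.7
gripper_force: 0.0
 px [318. 261.] n 9454 circ 444.9 -3.2 r 29.4 med [443.4  -2.5  94.2]
t 8.88 p [445.7  -1.8 159.4] gap 85.4 F [-0.74  0.33  1.36] tilt [-0.001  0.    -1.   ]
(445.5, -3.2, 50) shift cm [-0.04 -0.14 10.94]
```

```bash
python3 -m inch '[0,-0.1,3,0,0,0,-1,0,-0.1,6,0,0,0,-1,0,-0.1,8.5,0,0,0,-1,0,-0.1,10.2,0,0,0,-1,0,-0.1,10.9,0,0,0,-1,0,-0.1,10.9,0,0,0,-1,0,-0.1,10.9,0,0,0,1,0,-0.1,10.9,0,0,0,1,0,-0.1,10.9,0,0,0,1,0,-0.1,10.9,0,0,0,1]' 60
python3 -m inch '[0,0,0,0,0,0,1,0,0,0,0,0,0,1]' 60
python3 -m inch '[0,0,-0.5,0,0,0,1,0,0,-1.5,0,0,0,1,0,0,-2.8,0,0,0,1,0,0,-4,0,0,0,1,0,0,-4.8,0,0,0,1,0,0,-5,0,0,0,1,0,0,-5,0,0,0,1,0,0,-5,0,0,0,1,0,0,-5,0,0,0,1,0,0,-5,0,0,0,1]' 60
python3 -m inch '[0,0,0,0,0,0,1,0,0,0,0,0,0,1,0,0,0,0,0,0,1,0,0,0,0,0,0,1]' 60
python3 -m inch '[0,0,0,0,0,0,1,0,0,0,0,0,0,1]' 60
```

```text
time_s: 10.12
tool_pos: [445.8, -3.7, 51.8]
ee_rot: [[-0.93, 0.368, 0.002], [0.368, 0.93, 0.001], [-0.001, 0.001, -1.0]]
wrist_force: [-0.9, 1.3, 6.3]
finger_gap: 57.0
gripper_force: 57.6
time_s: 10.38
tool_pos: [445.9, -3.7, 51.8]
ee_rot: [[-0.93, 0.368, 0.002], [0.368, 0.93, 0.001], [-0.001, 0.001, -1.0]]
wrist_force: [-1.0, 0.8, 6.2]
finger_gap: 56.9
gripper_force: 57.6
time_s: 11.62
tool_pos: [445.1, -4.1, 100.6]
ee_rot: [[-0.93, 0.368, -0.001], [0.368, 0.93, -0.0], [0.0, -0.0, -1.0]]
wrist_force: [0.2, 0.7, -6.9]
finger_gap: 57.1
gripper_force: 59.5
time_s: 12.12
tool_pos: [445.2, -4.1, 100.8]
ee_rot: [[-0.93, 0.368, 0.0], [0.368, 0.93, 0.0], [0.0, 0.0, -1.0]]
wrist_force: [0.1, -1.1, -7.6]
finger_gap: 57.1
gripper_force: 59.5
time_s: 12.38
tool_pos: [445.2, -4.1, 100.8]
ee_rot: [[-0.93, 0.368, -0.0], [0.368, 0.93, 0.0], [0.0, 0.0, -1.0]]
wrist_force: [-0.8, -0.4, -7.2]
finger_gap: 57.2
gripper_force: 59.5
```

Middle weighs about 7.2 N, so it is the heavy one. I set it down and rise.

```bash
python3 -m inch '[0,0,0.8,0,0,0,1,0,0,2,0,0,0,1,0,0,3.2,0,0,0,1,0,0,4,0,0,0,1,0,0,4.5,0,0,0,1,0,0,4.7,0,0,0,1,0,0,4.85,0,0,0,1,0,0,4.95,0,0,0,1,0,0,4.95,0,0,0,1,0,0,4.95,0,0,0,1]' 60
python3 -m inch '[0,0,0,0,0,0,-1,0,0,0,0,0,0,-1,0,0,0,0,0,0,-1,0,0,0,0,0,0,-1,0,0,-1.5,0,0,0,-1,0,0,-4,0,0,0,-1,0,0,-7,0,0,0,-1,0,0,-10,0,0,0,-1,0,0,-11,0,0,0,-1,0,0,-11,0,0,0,-1]' 60
python3 - <<'E'
from h import *
c=bot.camera_params("wrist");p,d=bot.read_camera("wrist")
P=pts(d,c);blobs((abs(P[...,2]-96)<6)&(d>0),P,300)
go((424,-270,160))
E
```

```text
time_s: 13.62
tool_pos: [445.4, -4.0, 51.8]
ee_rot: [[-0.93, 0.368, 0.001], [0.368, 0.93, 0.0], [-0.001, 0.0, -1.0]]
wrist_force: [-3.1, 0.4, 3.0]
finger_gap: 56.4
gripper_force: 59.8
time_s: 14.88
tool_pos: [445.3, -4.0, 161.3]
ee_rot: [[-0.93, 0.368, 0.001], [0.368, 0.93, 0.0], [-0.001, 0.001, -1.0]]
wrist_force: [-1.0, -0.1, -0.2]
finger_gap: 85.5
gripper_force: 0.0
 px [320. 259.] n 9325 circ 444.5 -3.5 r 29.5 med [442.9  -2.9  94.2]
t 14.93 p [444.7  -4.  160.6] gap 85.5 F [-0.68 -0.4  -0.57] tilt [-0.001  0.    -1.   ]
(424, -270, 160) shift cm [ -7.86 -25.49   0.06]
```

```bash
python3 -m inch '[-0.8,-2.5,0,0,0,0,-1,-2.2,-7,0,0,0,0,-1,-3.7,-12,0,0,0,0,-1,-5.2,-17,0,0,0,0,-1,-6.8,-22,0,0,0,0,-1,-7.7,-25,0,0,0,0,-1,-7.9,-25.5,0,0,0,0,-1,-7.9,-25.5,0,0,0,0,-1,-7.9,-25.5,0,0,0,0,-1]' 60
python3 - <<'E'
from h import *
c=bot.camera_params("wrist");p,d=bot.read_camera("wrist")
P=pts(d,c);blobs((abs(P[...,2]-96)<6)&(d>0),P,300)
go((424,-270.3,50))
E
```

```text
time_s: 16.05
tool_pos: [425.0, -268.6, 160.7]
ee_rot: [[-0.931, 0.366, -0.001], [0.366, 0.931, 0.001], [0.001, 0.001, -1.0]]
wrist_force: [0.5, 0.9, 0.0]
finger_gap: 85.6
gripper_force: 0.0
 px [ 45. 302.] n 6283 circ 388.4 -411.5 r 54.6 med [ 390.8 -408.2   98.7]
 px [315. 259.] n 9366 circ 423.5 -270.7 r 29.5 med [ 421.7 -270.1   94.2]
t 16.1 p [ 425.1 -268.6  160.9] gap 85.7 F [-0.3   0.16  0.14] tilt [-0.001  0.001 -1.   ]
(424, -270.3, 50) shift cm [ 0.03 -0.2  11.09]
```

```bash
python3 -m inch '[0,-0.2,3,0,0,0,-1,0,-0.2,6,0,0,0,-1,0,-0.2,8.5,0,0,0,-1,0,-0.2,10.2,0,0,0,-1,0,-0.2,11,0,0,0,-1,0,-0.2,11,0,0,0,-1,0,-0.2,11,0,0,0,1,0,-0.2,11,0,0,0,1,0,-0.2,11,0,0,0,1,0,-0.2,11,0,0,0,1]' 60
python3 -m inch '[0,0,0,0,0,0,1,0,0,0,0,0,0,1]' 60
python3 -m inch '[0,0,-0.5,0,0,0,1,0,0,-1.5,0,0,0,1,0,0,-2.8,0,0,0,1,0,0,-4,0,0,0,1,0,0,-4.8,0,0,0,1,0,0,-5,0,0,0,1,0,0,-5,0,0,0,1,0,0,-5,0,0,0,1,0,0,-5,0,0,0,1,0,0,-5,0,0,0,1]' 60
python3 -m inch '[0,0,0,0,0,0,1,0,0,0,0,0,0,1,0,0,0,0,0,0,1,0,0,0,0,0,0,1]' 60
python3 -m inch '[0,0,0,0,0,0,1,0,0,0,0,0,0,1]' 60
```

```text
time_s: 17.35
tool_pos: [424.8, -272.0, 52.4]
ee_rot: [[-0.93, 0.368, 0.002], [0.368, 0.93, 0.0], [-0.002, 0.001, -1.0]]
wrist_force: [-0.2, 2.0, 6.0]
finger_gap: 56.9
gripper_force: 57.7
time_s: 17.6
tool_pos: [424.8, -272.1, 52.4]
ee_rot: [[-0.93, 0.368, 0.002], [0.368, 0.93, 0.0], [-0.002, 0.001, -1.0]]
wrist_force: [-0.5, 2.0, 5.2]
finger_gap: 57.1
gripper_force: 57.7
time_s: 18.85
tool_pos: [424.0, -272.1, 101.0]
ee_rot: [[-0.93, 0.368, -0.0], [0.368, 0.93, 0.0], [0.0, 0.0, -1.0]]
wrist_force: [0.2, 0.4, -4.5]
finger_gap: 56.9
gripper_force: 59.3
time_s: 19.35
tool_pos: [424.1, -272.1, 101.3]
ee_rot: [[-0.93, 0.368, 0.0], [0.368, 0.93, 0.0], [0.0, 0.0, -1.0]]
wrist_force: [-0.1, 0.0, -4.0]
finger_gap: 56.7
gripper_force: 59.3
time_s: 19.6
tool_pos: [424.1, -272.1, 101.3]
ee_rot: [[-0.93, 0.368, 0.0], [0.368, 0.93, 0.0], [0.0, 0.0, -1.0]]
wrist_force: [0.8, 0.4, -3.8]
finger_gap: 56.9
gripper_force: 59.3
```

Right weighs about 3.9 N, so the middle is heaviest. I set this one down, shifted 4 mm towards its coaster's centre.

```bash
python3 -m inch '[0.1,0.4,0.8,0,0,0,1,0.1,0.4,2,0,0,0,1,0.1,0.4,3.2,0,0,0,1,0.1,0.4,4,0,0,0,1,0.1,0.4,4.5,0,0,0,1,0.1,0.4,4.7,0,0,0,1,0.1,0.4,4.85,0,0,0,1,0.1,0.4,4.95,0,0,0,1,0.1,0.4,4.95,0,0,0,1,0.1,0.4,4.95,0,0,0,1]' 60
python3 -m inch '[0,0,0,0,0,0,-1,0,0,0,0,0,0,-1,0,0,0,0,0,0,-1,0,0,0,0,0,0,-1,0,0,-1.5,0,0,0,-1,0,0,-4,0,0,0,-1,0,0,-7,0,0,0,-1,0,0,-10,0,0,0,-1,0,0,-11,0,0,0,-1,0,0,-11,0,0,0,-1]' 60
python3 - <<'E'
from h import *
c=bot.camera_params("wrist");p,d=bot.read_camera("wrist")
P=pts(d,c);blobs((abs(P[...,2]-96)<6)&(d>0),P,300)
go((445,-3.5,160))
E
```

```text
time_s: 20.85
tool_pos: [424.9, -268.1, 52.4]
ee_rot: [[-0.93, 0.368, 0.001], [0.368, 0.93, -0.0], [-0.001, 0.0, -1.0]]
wrist_force: [-2.3, 1.3, 5.5]
finger_gap: 57.3
gripper_force: 59.8
time_s: 22.1
tool_pos: [424.9, -268.0, 162.3]
ee_rot: [[-0.93, 0.368, 0.001], [0.368, 0.93, -0.0], [-0.001, 0.0, -1.0]]
wrist_force: [-0.7, -0.4, -1.1]
finger_gap: 85.1
gripper_force: 0.0
 px [ 46. 299.] n 6300 circ 387.6 -411.3 r 55.2 med [ 389.9 -408.2   98.7]
 px [321. 256.] n 9258 circ 423.3 -267.3 r 29.5 med [ 421.8 -266.5   94.2]
t 22.15 p [ 424.3 -267.7  161.5] gap 85.6 F [-0.22  0.08 -0.87] tilt [-0.  0. -1.]
(445, -3.5, 160) shift cm [ 7.79 25.33  0.16]
```

```bash
python3 -m inch '[0.8,2.5,0,0,0,0,-1,2.2,7,0,0,0,0,-1,3.7,12,0,0,0,0,-1,5.2,17,0,0,0,0,-1,6.8,22,0,0,0,0,-1,7.6,24.8,0.1,0,0,0,-1,7.8,25.3,0.1,0,0,0,-1,7.8,25.3,0.1,0,0,0,-1,7.8,25.3,0.1,0,0,0,-1]' 60
python3 - <<'E'
from h import *
go((445,-3.5,50))
E
```

```text
time_s: 23.28
tool_pos: [444.9, -5.7, 160.5]
ee_rot: [[-0.929, 0.371, -0.001], [0.371, 0.929, -0.001], [0.001, -0.001, -1.0]]
wrist_force: [0.1, -0.3, 1.1]
finger_gap: 85.7
gripper_force: 0.0
t 23.27 p [444.9  -5.7 160.5] gap 85.7 F [ 0.11 -0.31  1.07] tilt [-0.001 -0.001 -1.   ]
(445, -3.5, 50) shift cm [ 0.07  0.21 11.05]
```

```bash
python3 -m inch '[0,0.1,3,0,0,0,-1,0,0.1,6,0,0,0,-1,0,0.1,8.5,0,0,0,-1,0,0.1,10.2,0,0,0,-1,0,0.1,11,0,0,0,-1,0,0.1,11,0,0,0,-1,0,0.1,11,0,0,0,1,0,0.1,11,0,0,0,1,0,0.1,11,0,0,0,1,0,0.1,11,0,0,0,1]' 60
python3 -m inch '[0,0,0,0,0,0,1,0,0,0,0,0,0,1]' 60
python3 -m inch '[0,0,-0.5,0,0,0,1,0,0,-2,0,0,0,1,0,0,-4,0,0,0,1,0,0,-6.5,0,0,0,1,0,0,-9,0,0,0,1,0,0,-11.5,0,0,0,1,0,0,-14,0,0,0,1,0,0,-16,0,0,0,1,0,0,-17.2,0,0,0,1,0,0,-17.5,0,0,0,1]' 60
python3 -m inch '[0,0,0,0,0,0,1,0,0,0,0,0,0,1,0,0,0,0,0,0,1,0,0,0,0,0,0,1,0,0,0,0,0,0,1,0,0,0,0,0,0,1,0,0,0,0,0,0,1,0,0,0,0,0,0,1]' 60
python3 - <<'E'
from h import *
go()
p,d=bot.read_camera("side");cv2.imwrite("pics/end.png",p[:,:,::-1])
P=pts(d,bot.camera_params("side"));blobs((abs(P[...,2]-96)<5)&(d>0)&(P[...,0]<560),P,300)
E
```

```text
time_s: 24.52
tool_pos: [445.9, -3.8, 51.8]
ee_rot: [[-0.93, 0.368, 0.001], [0.368, 0.93, -0.0], [-0.001, 0.0, -1.0]]
wrist_force: [-2.5, -2.1, 3.8]
finger_gap: 56.8
gripper_force: 56.9
time_s: 24.78
tool_pos: [445.9, -3.8, 51.8]
ee_rot: [[-0.93, 0.368, 0.001], [0.368, 0.93, -0.0], [-0.001, 0.0, -1.0]]
wrist_force: [-1.7, -1.8, 7.3]
finger_gap: 57.2
gripper_force: 57.4
time_s: 26.02
tool_pos: [445.2, -3.1, 225.8]
ee_rot: [[-0.93, 0.368, -0.0], [0.368, 0.93, 0.0], [0.0, 0.0, -1.0]]
wrist_force: [0.0, -0.4, -7.1]
finger_gap: 56.6
gripper_force: 59.9
time_s: 27.02
tool_pos: [445.6, -3.1, 225.8]
ee_rot: [[-0.93, 0.368, 0.0], [0.368, 0.93, 0.0], [0.0, 0.0, -1.0]]
wrist_force: [0.8, 0.7, -6.4]
finger_gap: 57.0
gripper_force: 59.9
t 27.02 p [445.6  -3.1 225.8] gap 57.0 F [ 0.83  0.72 -6.43] tilt [ 0.  0. -1.]
 px [152. 232.] n 800 circ 530.2 289.2 r 29.6 med [529.7 289.   95.5]
```

View pics/end.png

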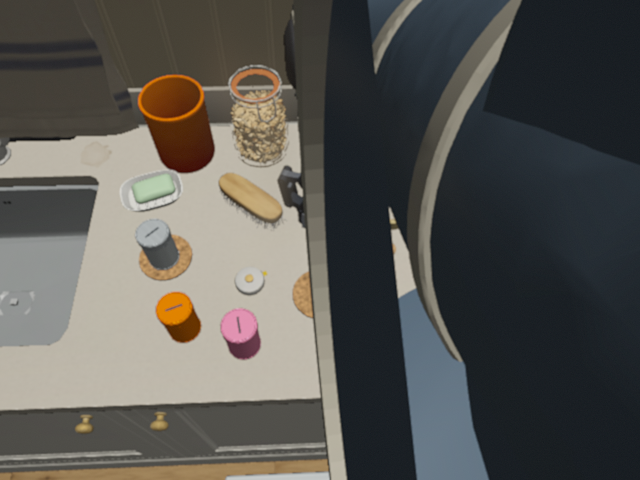

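The side view shows the left tin on its coaster at (152,232) and the bystanders I can see unmoved. The arm hides the right tin, which was checked after it was set down. The held tin's weight is on the wrist, with its bottom about 180 mm up.

```bash
python3 -c "
from bench import bot
print(bot.sign_off())"
```

```text
the job is handed in; nothing more can be done
None
```

The heaviest tin is the middle one (about 7 N, against 2.3 N left and 3.9 N right); I handed the job in holding it upright about 180 mm above the worktop, the other two back on their coasters; no verdict came back.

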